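# Start the second hanger screw in a lacquer panel's batten

### The job

Take the loose brass wing-headed hanger screw from the wooden stand, set its shank in the empty pilot hole in the batten on the back of the lacquer panel, then push firmly straight down while turning it clockwise so that it cuts its first thread and its collar comes down onto the wood. Keep the push under 25 N so the wood does not split, leave the other workshop things where they are, and let go of the screw when it stands upright in the batten.

Things in the scene. Friction and masses are not known exactly. Their poses are not given: they have to be found in the camera images.
- hanger: Loose hanger screw, brass head, steel shank, 100 g, upright in one of the stand's two holes. Origin: centre of its collar's underside; z up, x along the wing's width. Collar: disc 30 mm across, z = 0 to 5 mm. Wing: plate 34 mm wide (x), 10 mm thick (y), z = 5 to 32 mm; grip it across the 10 mm. Shank: 14 mm across, down to z = -24 mm. Half a turn leaves the wing the same.
- hanger_collar (a point): Centre of the underside of the loose screw's collar (the origin of hanger). With the tip on uncut wood it is 5 mm above the batten's top; fully driven it is on the wood, where the screw stops. The screw keeps its depth between grips and stands up by itself in the hole, but lifting it pulls it out, and turning it anticlockwise under push backs it out.
- hanger_point (a point): Rounded lower end of the loose screw's shank, 24 mm below its collar's underside. Right-handed thread, 8 mm per turn clockwise seen from above. It bites only while pushed down with about 10 N or more (13 to 18 N is good): with less it spins without sinking, and push without turning does not sink it. Turning takes about 0.045 N m; 3.9 rad in all brings the collar down.
- pilot (a point): Centre of the mouth of the empty pilot hole: round, 16 mm, in the top of the pale batten (210 x 50 mm) on the panel's back, the batten's hole nearer the robot. z up, x along the batten towards the fitted hanger. The batten's top is about 56 mm above the table. The hole takes the shank freely for 19 mm, then the tip rests on uncut wood.
- fitted (a point): The other hanger, already fitted in the batten 90 mm from the pilot hole: same head as the loose one, collar on the wood. This point is its collar's underside. It does not move.
- panel (a joint): How far the panel with its batten has been pushed down, m (0 at rest, positive down, at most 0.011). It lies face down (260 x 170 mm) on foam blocks that give 1 mm per 4 N of push and come back up; it cannot shift sideways.
- stand: Dark wooden stand, 55 x 150 x 36 mm, fixed; origin: centre of its underside. Two 17 mm holes in its top, 80 mm apart along its y (at y = -40 and +40 mm); the hanger screw stands in one and the burnisher in the other, collars resting on the top.
- burnisher: Bystander: burnishing tool with a round red knob (26 mm across, 36 mm tall), standing in the other hole of the stand. Origin: underside of its collar.
- bowl: Bystander: brown coconut-shell bowl, 104 mm across, 50 mm tall. Origin: centre of its underside.
- brush: Bystander: brush lying on the table, 190 mm long along its x.
- jar: Bystander: amber glass jar with red lid, 52 mm across, 60 mm tall. Origin: centre of its underside.
Mind the look-alikes: they are no part of the job. What is meant by the hanger is not green, pink or white, and is the smaller of those in its own colour.

How it is judged:
By the outcome, as a careful person would: the job done as asked, in the order asked, and still so for the second after the job is handed in, with the robot touching nothing.
It also fails if it takes over 72 s, if anything falls off the work surface, if the arm or the gripper's body presses on something with over 40 N, if the wrist force passes 120 N, or if a joint passes its speed limit or range.

### The arm

A 6-joint arm with a two-finger parallel gripper is mounted at the origin on the work surface. World frame = base frame: x ahead of the robot, y to its left, z up, the work surface at z = 0. Lengths are in m, angles in rad, forces in N, time in s.
With the tool pointing down it reaches from about 0.3 to 0.875 m from the base axis. Payload 6.4 kg.
Tool frame: the origin (TCP) lies on the centre line of the jaws, within the pads' length; the fingertips stand 25 mm ahead of it and the grasp point (between the pads) lies 6 mm ahead of it; z points along the fingers, y is the line along which they close (so a half turn about z gives the same grasp; the last joint's range is limited). The gripper opens to 85 mm and grips with 20 to 120 N. Pads are 22 mm wide; open, the fingers measure 114 mm over their backs; the gripper's body (76 mm by 85 mm) begins 54 mm behind the grasp point. The pads swing forward as they close: fully open they stand 13 mm farther back than shut.
Start: joints at [1.074, 0.181, 1.607, -0, 1.354, -0.206], TCP at [0.165, 0.551, 0.228] pointing down, gripper open.
Joint ranges: [-2.99, 2.99], [-0.89, 2.07], [0.3, 2.58], [-1.14, 4.28], [0, 2.63], [-3.12, 3.12]. Speed limits (rad/s): [2.57, 2.57, 3.01, 3.14, 3.14, 3.14].

### API

Orientations are given as a unit quaternion [w, x, y, z].
In Python, from bench import get_obs, camera, hand_in, spot_in gives the robot as it stands.
- The arm moves only by the shell command python3 -m jog 'ROWS'. ROWS is JSON, one flat list of numbers, 7 for each row, row after row: the shift along the tool's x, y, z in m, then the turn, a rotation vector about the tool's x, y, z in rad, then the closure, from 0 (fully open) to 1 (shut). A call has 1 to 20 rows; each row is the pose to reach, as a shift and turn from the pose commanded when the call began, along the tool's axes at that moment; what a row does not reach only later rows make up. A row lasts 1/8 s, in which the tool goes at most 62.5 mm and 10.7 degrees, less where a joint would pass 70% of its speed; a pose out of reach is approached as far as the arm can. A call with a gripper value outside its range is refused whole. The fingers move at their own pace and stop on an object; the grip force is fixed at half the most. Time passes only in rows, so rows that repeat a pose let the fingers close. It gives the time, the measured TCP pose, the force, the opening and the grip force at its end, in the units of the state.
- get_obs(): the state, without advancing time (a new reading comes with each control period).
- camera(name): name is "side" or "top" or "wrist"; returns a dict with "frame" (384x512x3 uint8, red, green, blue), "mtx" (3x3 intrinsics, pixels), "extrinsics" (4x4, takes a point from camera to world coordinates). Camera axes: x right, y up, looking along -z (the intrinsics and any distortion apply to the point x, -y, -z); pixel columns grow to the right and rows downward; lengths in m; the calibration is good to about 2 mm. The wrist camera is an equidistant fisheye: a pixel r from the principal point sees the ray r / f radians off the axis. A picture is of the moment at which its call begins. There is no depth.
- hand_in(): hands the job in; it is judged then, once.
Trained networks look in a picture, given as the dict that the camera call returned (one of the last four; its "shot" number tells which), for a name from the list of things; names that differ only in an ending like _2 or _b are one class to them, and where a whole thing is asked for, a point or a joint stands for the part that bears it (a point fixed in the world has none). Each returns a list of dicts, best first, with "confidence" (0 to 1); they miss things now and then, are a little off and sometimes report something else, mostly with a low value. They report only what shows in the picture. A call takes as long as a camera call. They do not tell look-alikes from the thing itself.
- spot_in(picture, name): "xyz" ([x, y, z] in m, in world coordinates, good to about 4 mm: the middle of the surface that is visible of it).
The state is a dict: "time_s": time; "q": joint angles; "dq": joint speeds; "joint_efforts": joint torques, N m; "eef_pos": TCP position; "eef_rot": TCP orientation; "wrist_force": force on the tool from outside, world axes, zero at the start; "torque": the same for the moment, N m; "opening": opening from 0.0 (shut) to 1.0 (fully open); "grasp_force": force on a finger pad.
Only numpy, scipy, OpenCV 4.12 (cv2) and the standard library are available. Lean on these libraries where they do the work, as an engineer would, in place of code of your own. Each camera call takes 0.05 s, during which the arm holds its last target. There are 200 camera calls.

## Working session

There is one attempt and no reset: what is moved stays moved. The work goes in short steps, Python scripts to look and compute and a shell command to move; the robot and the scene stay as the last step left them, time stands still between calls to the robot, and variables do not carry over. Pictures are saved under pics/ and viewed, at most 12 in all, crops included, and the job is handed in when it is done.

```bash
mkdir -p pics
cat > h.py <<'E'
import numpy as np, cv2
from bench import get_obs, camera, spot_in
from scipy.spatial.transform import Rotation as R
def ray(c,u,v):
    K=np.array(c["mtx"]);E=np.array(c["extrinsics"]);return E[:3,3],E[:3,:3]@np.array([(u-K[0,2])/K[0,0],-(v-K[1,2])/K[1,1],-1.])
def fray(c,u,v):
    K=np.array(c["mtx"]);E=np.array(c["extrinsics"]);x=(u-K[0,2])/K[0,0];y=(v-K[1,2])/K[1,1];t=np.hypot(x,y);s=np.sin(t)/max(t,1e-9)
    return E[:3,3],E[:3,:3]@np.array([x*s,-y*s,-np.cos(t)])
def atz(c,u,v,z,fish=False):
    o,d=(fray if fish else ray)(c,u,v);return o+d*(z-o[2])/d[2]
def proj(c,p,fish=False):
    K=np.array(c["mtx"]);E=np.array(c["extrinsics"]);q=E[:3,:3].T@(np.array(p)-E[:3,3]);x,y,z=q[0],-q[1],-q[2]
    if fish:
        r=np.hypot(x,y);t=np.arctan2(r,z);x,y,z=x/r*t,y/r*t,1
    return K[0,0]*x/z+K[0,2],K[1,1]*y/z+K[1,2]
def save(n,im,s=1):
    cv2.imwrite("pics/"+n,cv2.cvtColor(cv2.resize(im,None,fx=s,fy=s,interpolation=cv2.INTER_CUBIC),cv2.COLOR_RGB2BGR))
E
cat > a.py <<'E'
from h import *
o=get_obs();print(o["time_s"],o["eef_pos"],o["eef_rot"],o["opening"])
for n in ("top","side"):
    c=camera(n);save(n+"0.png",c["frame"],1.5)
    for t in ("hanger","pilot","fitted","stand","burnisher","panel","bowl","jar","brush"):
        try:
            for r in spot_in(c,t)[:5]: print(n,t,np.round(r["xyz"],3),round(r["confidence"],2),np.round(proj(c,r["xyz"])))
        except Exception as e: print(t,e)
E
python3 a.py
```

```text
0.0 [0.16456193 0.55034786 0.22687381] [-3.11753612e-04  1.44882266e-01  9.89448492e-01 -8.44182328e-04] 1.0015327091673207
top hanger [0.357 0.264 0.063] 0.81 [208. 270.]
top hanger [0.49  0.278 0.067] 0.54 [203. 217.]
top hanger [0.368 0.176 0.054] 0.45 [243. 265.]
top pilot [ 0.555 -0.084  0.02 ] 0.77 [341. 193.]
top pilot [0.752 0.172 0.025] 0.4 [246. 120.]
top fitted [ 0.556 -0.079  0.021] 0.77 [340. 193.]
top stand [0.476 0.244 0.032] 0.75 [218. 223.]
top panel [ 0.555 -0.081  0.019] 0.7 [340. 193.]
top bowl [0.751 0.171 0.024] 0.59 [246. 121.]
top jar [0.724 0.338 0.06 ] 0.66 [182. 127.]
top brush [0.479 0.418 0.017] 0.57 [154. 221.]
side hanger [0.464 0.208 0.053] 0.69 [263. 242.]
side hanger [ 0.541 -0.062  0.024] 0.67 [303. 159.]
side hanger [0.575 0.232 0.03 ] 0.53 [213. 230.]
side hanger [0.497 0.117 0.046] 0.51 [275. 208.]
side pilot [ 0.542 -0.063  0.023] 0.73 [303. 159.]
side fitted [ 0.536 -0.065  0.024] 0.56 [305. 159.]
side stand [0.47  0.253 0.037] 0.65 [247. 260.]
side burnisher [0.48  0.286 0.062] 0.51 [232. 262.]
side panel [ 0.542 -0.063  0.025] 0.93 [303. 158.]
side bowl [0.759 0.161 0.028] 0.76 [171. 173.]
side bowl [0.46  0.209 0.054] 0.55 [264. 242.]
side jar [0.714 0.348 0.054] 0.79 [122. 227.]
side brush [0.468 0.419 0.016] 0.59 [192. 330.]
```

View pics/top0.png

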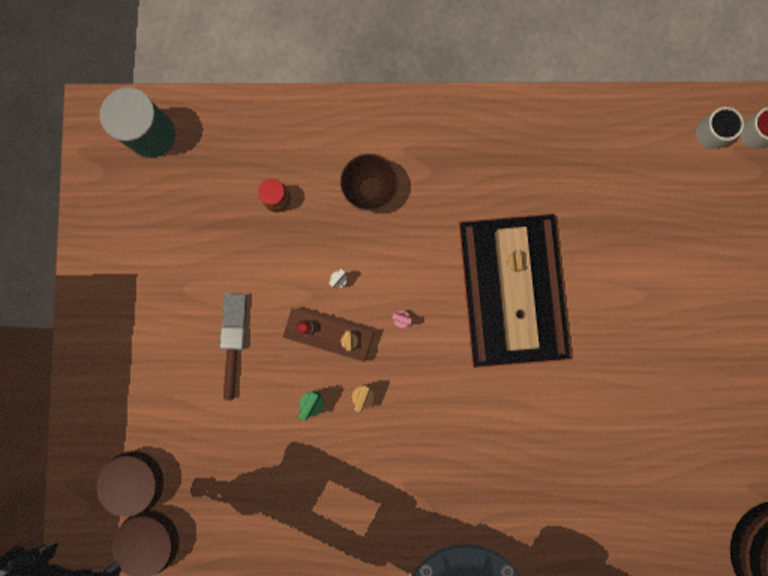

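View pics/side0.png

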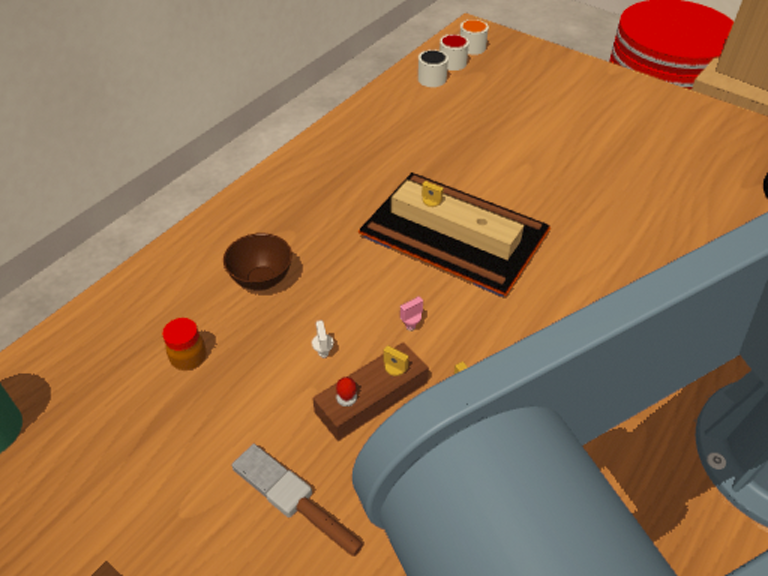

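The top view (1.5x pixels) shows these screw-like things: brass in the stand (349,341), brass on the table (362,398), green (311,405), pink (402,319) and white (339,279). By the description it should be the one in the stand. The pilot hole is at about (520,314), the fitted hanger at (517,261) and the red knob at (306,327). I'll check with one close crop.

```bash
cat > b.py <<'E'
from h import *
c=camera("top");save("crop1.png",c["frame"][140:285,185:385],4)
s=lambda u,v,z:np.round(atz(c,u/1.5,v/1.5,z),4)
print("hanger",s(349,341,.065),"table brass",s(362,398,.05),"knob",s(306,327,.07),"pilot",s(520,314,.056),"fitted",s(517,261,.085))
E
python3 b.py
```

```text
hanger [0.4636 0.2023 0.065 ] table brass [0.3663 0.1804 0.05  ] knob [0.4872 0.2753 0.07  ] pilot [ 0.5107 -0.0907  0.056 ] fitted [ 0.5986 -0.0815  0.085 ]
```

View pics/crop1.png

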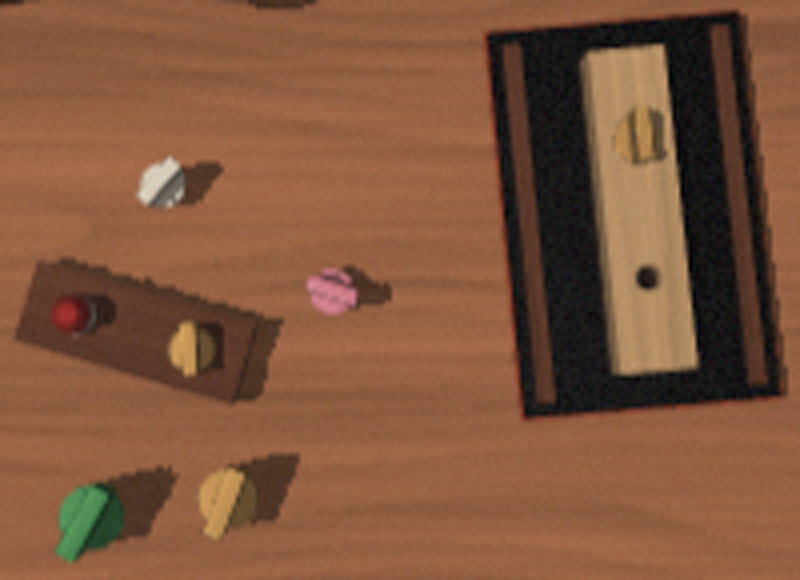

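The crop confirms it. The brass screw in the stand (190,348) is smaller than the brass one on the table (228,500). The pilot hole is at (648,277) and the fitted hanger at (640,135). Next I work out the shift to a point above the screw.

```bash
cat > t.py <<'E'
import sys
from h import *
# target x y z, yaw of tool y (deg) -> shift in tool axes + turn about tool z
x,y,z,yaw=map(float,sys.argv[1:5])
o=get_obs();q=o["eef_rot"];M=R.from_quat([q[1],q[2],q[3],q[0]])
cy=np.degrees(np.arctan2(*M.as_matrix()[[1,0],1]));T=R.from_euler('z',yaw-90,degrees=True)*R.from_euler('x',180,degrees=True)
T=R.from_matrix(np.column_stack([[-np.sin(np.radians(yaw))*-1*-1*-1,0,0],[0,0,0],[0,0,0]])) if 0 else R.from_matrix(np.array([[np.sin(np.radians(yaw))*-1,np.cos(np.radians(yaw)),0],[np.cos(np.radians(yaw)),np.sin(np.radians(yaw)),0],[0,0,-1]]).T if 0 else np.column_stack([[-np.sin(np.radians(yaw)),np.cos(np.radians(yaw)),0],[np.cos(np.radians(yaw)),np.sin(np.radians(yaw)),0],[0,0,-1]]))
print("t",o["time_s"],"pos",np.round(o["eef_pos"],4),"yaw",round(cy,1),"q6",round(o["q"][5],3),"F",np.round(o["wrist_force"],1))
print("shift",np.round(M.inv().apply(np.array([x,y,z])-o["eef_pos"]),4),"turn",np.round((M.inv()*T).as_rotvec(),3))
E
sed -i '/^T=R.from_matrix/d; s/;T=R.from_euler.*$/\na=np.radians(yaw);T=R.from_matrix(np.column_stack([[-np.sin(a),np.cos(a),0],[np.cos(a),np.sin(a),0],[0,0,-1]]))/' t.py; cat t.py | sed -n 6,9p; python3 t.py 0.4636 0.2023 0.17 90
```

```text
cy=np.degrees(np.arctan2(*M.as_matrix()[[1,0],1]))
a=np.radians(yaw);T=R.from_matrix(np.column_stack([[-np.sin(a),np.cos(a),0],[np.cos(a),np.sin(a),0],[0,0,-1]]))
print("t",o["time_s"],"pos",np.round(o["eef_pos"],4),"yaw",round(cy,1),"q6",round(o["q"][5],3),"F",np.round(o["wrist_force"],1))
print("shift",np.round(M.inv().apply(np.array([x,y,z])-o["eef_pos"]),4),"turn",np.round((M.inv()*T).as_rotvec(),3))
t 1.05 pos [0.1648 0.5509 0.2278] yaw 73.3 q6 -0.206 F [ 0.2 -0.4 -0.1]
shift [-0.3862 -0.2483  0.0578] turn [ 0.    -0.    -0.291]
```

```bash
python3 -m jog '[-0.04,-0.025,0,0,0,-0.05,0.5, -0.09,-0.06,0,0,0,-0.1,0.5, -0.14,-0.09,0,0,0,-0.15,0.5, -0.19,-0.12,0.01,0,0,-0.2,0.5, -0.24,-0.15,0.02,0,0,-0.25,0.5, -0.29,-0.18,0.03,0,0,-0.29,0.5, -0.33,-0.21,0.04,0,0,-0.29,0.5, -0.36,-0.235,0.05,0,0,-0.29,0.5, -0.386,-0.248,0.058,0,0,-0.291,0.5, -0.386,-0.248,0.058,0,0,-0.291,0.5, -0.386,-0.248,0.058,0,0,-0.291,0.5]'
cat > w.py <<'E'
from h import *
import sys
c=camera("wrist");save(sys.argv[1],c["frame"],1.5)
for t in sys.argv[2:]:
    for r in spot_in(c,t)[:4]: print(t,np.round(r["xyz"],4),round(r["confidence"],2),np.round(proj(c,r["xyz"],1)))
print(np.round(c["extrinsics"],3).tolist(),np.round(c["mtx"],1).tolist())
np.save("c.npy",dict(mtx=c["mtx"],extrinsics=c["extrinsics"]))
E
python3 w.py w1.png hanger stand; python3 t.py 0.4636 0.2023 0.07 90
```

```text
time_s: 2.42
eef_pos: [0.4632, 0.203, 0.1699]
eef_rot: [-0.0, 0.0, 1.0, 0.0]
wrist_force: [-0.7, 0.1, -0.9]
opening: 0.499
grasp_force: 0.0
hanger [0.3686 0.1779 0.0722] 0.98 [228.  83.]
hanger [0.5694 0.2206 0.047 ] 0.9 [275. 278.]
hanger [0.5007 0.1136 0.0472] 0.83 [172. 221.]
hanger [0.4636 0.2    0.061 ] 0.81 [256. 191.]
stand [0.4693 0.2433 0.0359] 0.8 [299. 188.]
[[0.001, -0.945, -0.327, 0.378], [1.0, 0.002, -0.0, 0.203], [0.001, -0.327, 0.945, 0.316], [0.0, 0.0, 0.0, 1.0]] [[297.3, 0.0, 259.2], [0.0, 297.3, 193.9], [0.0, 0.0, 1.0]]
t 2.575 pos [0.463  0.2035 0.1701] yaw 90.1 q6 -1.394 F [ 0.3 -0.5 -0.2]
shift [-0.0005 -0.0012  0.1001] turn [0.    0.    0.002]
```

View pics/w1.png

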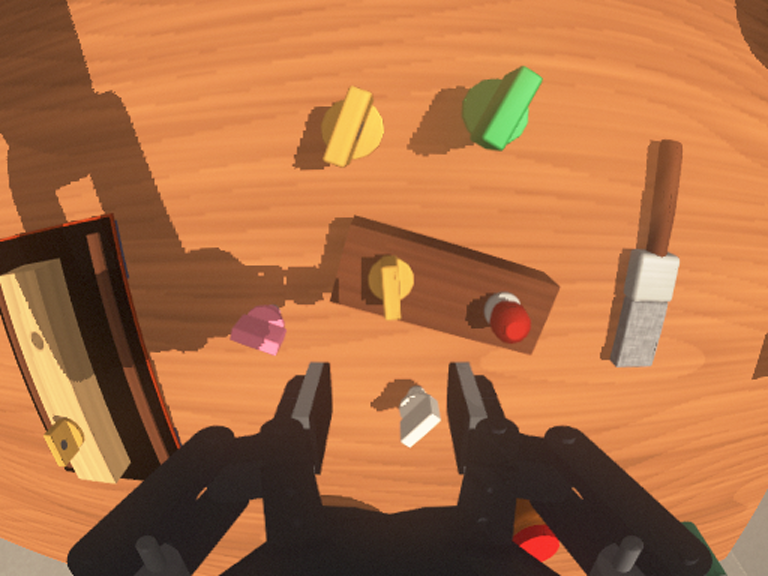

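The wrist view shows the stand screw's wing from about (388,258) to (393,319), nearly lined up with the jaws. The bigger brass screw is at (352,127). I'll take a close crop and the numbers.

Run:
```python
from h import *
c=np.load("c.npy",allow_pickle=True).item()
im=cv2.cvtColor(cv2.imread("pics/w1.png"),cv2.COLOR_BGR2RGB)
print("far end",atz(c,393/1.5,319/1.5,.068,1),"knob",atz(c,511/1.5,322/1.5,.07,1),"collar c",atz(c,391/1.5,279/1.5,.041,1))
for n,p in dict(far=(.4806,.2023,.068),near=(.4466,.2023,.068)).items(): print(n,np.array(proj(c,p,1))*1.5)
save("w1c.png",im[240:340,340:440],6)
```

```text
far end [0.48230978 0.20564013 0.068     ] knob [0.48408224 0.27829445 0.07      ] collar c [0.46559968 0.20458379 0.041     ]
far [387.44882908 316.38787787]
near [387.30546956 261.73639415]
```

View pics/w1c.png

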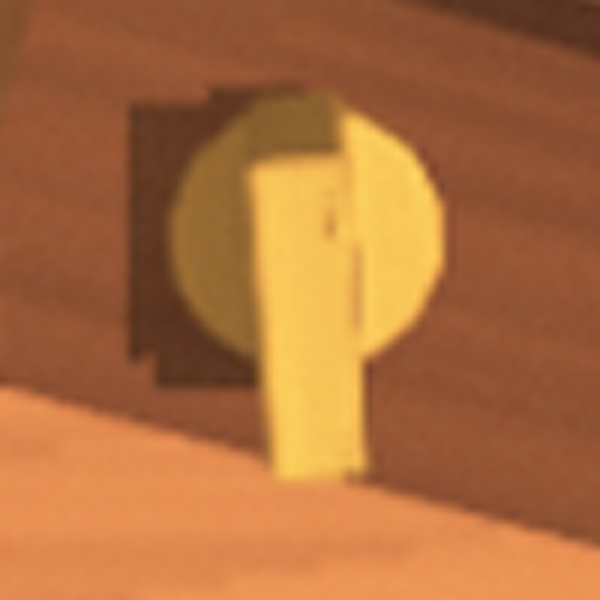

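The crop shows the wing's top face running from (389,267) to (392.5,319). That puts its centre at (0.466, 0.2045) with a yaw of about +4°, which agrees with the collar. Now I descend and grip.

```bash
python3 t.py 0.466 0.2045 0.070 94
```

```text
t 2.575 pos [0.463  0.2035 0.1701] yaw 90.1 q6 -1.394 F [ 0.3 -0.5 -0.2]
shift [-0.0029  0.001   0.1001] turn [ 0.     0.    -0.068]
```

```bash
python3 -m jog '[-0.003,0.001,0.03,0,0,-0.068,0.55, -0.003,0.001,0.06,0,0,-0.068,0.6, -0.003,0.001,0.08,0,0,-0.068,0.6, -0.003,0.001,0.095,0,0,-0.068,0.6, -0.003,0.001,0.1,0,0,-0.068,0.6, -0.003,0.001,0.1,0,0,-0.068,0.6, -0.003,0.001,0.1,0,0,-0.068,1, -0.003,0.001,0.1,0,0,-0.068,1, -0.003,0.001,0.1,0,0,-0.068,1, -0.003,0.001,0.1,0,0,-0.068,1, -0.003,0.001,0.1,0,0,-0.068,1]'; python3 t.py 0.466 0.2045 0.17 94
```

```text
time_s: 3.95
eef_pos: [0.4666, 0.2036, 0.0698]
eef_rot: [0.0, -0.034, 0.999, -0.0]
wrist_force: [0.3, -0.5, 0.5]
opening: -0.005
grasp_force: 0.0
t 3.95 pos [0.4666 0.2036 0.0698] yaw 93.9 q6 -1.461 F [ 0.3 -0.5  0.5]
shift [ 0.0005  0.0009 -0.1002] turn [-0.     0.    -0.002]
```

The jaws closed on nothing, so I look again.

Run:
```python
from h import *
c=camera("wrist");s=camera("side")
a=c["frame"][90:290,130:390];b=s["frame"][130:330,150:410]
save("w2.png",np.vstack([cv2.resize(a,None,fx=1.45,fy=1.45),cv2.resize(b,None,fx=1.45,fy=1.45)]))
```

```text
(no output)
```

View pics/w2.png

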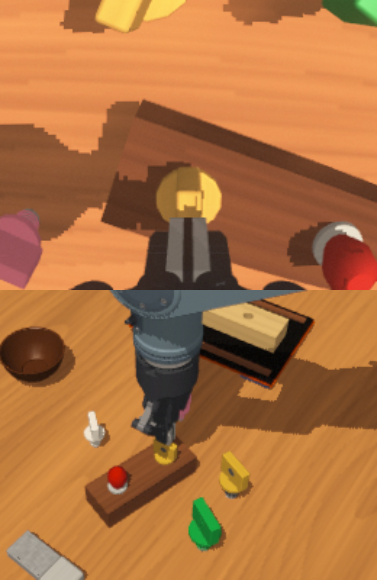

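Run:
```python
from h import *
c=camera("wrist");s=camera("side")
a=c["frame"][190:270,220:300];b=s["frame"][210:270,235:295]
save("w3.png",np.hstack([cv2.resize(a,(400,400),interpolation=3),cv2.resize(b,(400,400),interpolation=3)]))
f=lambda p:((np.array(proj(c,p,1))-[220,190])*5).round()
g=lambda p:((np.array(proj(s,p))-[235,210])*6.667).round()
for n,p in dict(nt=(.449,.2033,.068),nb=(.449,.2033,.041),ft=(.483,.2055,.068),fb=(.483,.2055,.041),tipn=(.4556,.2036,.045),tipc=(.4666,.2036,.045),tcp=(.4666,.2036,.07),col_near=(.451,.2045,.041)).items(): print(n,f(p),g(p))
```

```text
nt [204. 158.] [239. 194.]
nb [202.  69.] [237. 248.]
ft [202. 416.] [140. 143.]
fb [201. 304.] [140. 198.]
tipn [201. 130.] [218. 230.]
tipc [195. 208.] [188. 212.]
tcp [196. 306.] [189. 161.]
col_near [211.  84.] [229. 247.]
```

View pics/w3.png

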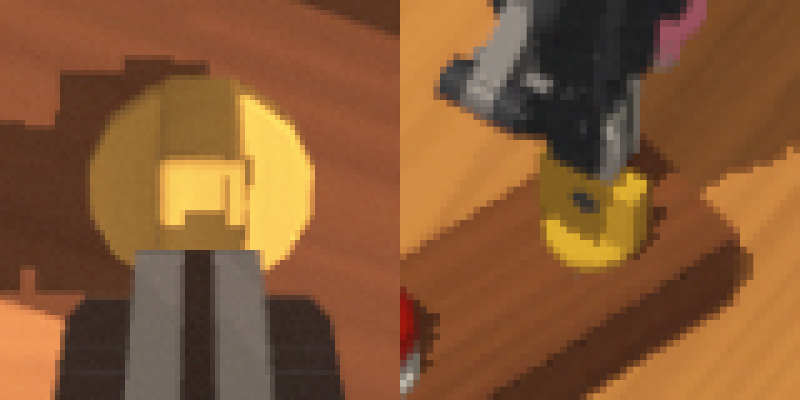

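The fingertips shut just above the wing: wrist-crop y≈250 puts the tips at z≈0.07, higher than the stated tool geometry implies. I open, go down in small steps and close again.

```bash
python3 -m jog '[0,0.001,0,0,0,0,0.7, 0,0.001,0,0,0,0,0.7, 0,0.001,0,0,0,0,0.7, 0,0.001,0.007,0,0,0,0.7, 0,0.001,0.014,0,0,0,0.7, 0,0.001,0.014,0,0,0,0.7, 0,0.001,0.014,0,0,0,1, 0,0.001,0.014,0,0,0,1, 0,0.001,0.014,0,0,0,1, 0,0.001,0.014,0,0,0,1]'; python3 t.py 0.466 0.2045 0.17 94
```

```text
time_s: 5.4
eef_pos: [0.4665, 0.2046, 0.0558]
eef_rot: [0.0, -0.034, 0.999, -0.0]
wrist_force: [0.3, -0.6, -0.5]
opening: 0.094
grasp_force: 60.1
t 5.4 pos [0.4665 0.2046 0.0558] yaw 93.9 q6 -1.459 F [ 0.3 -0.6 -0.5]
shift [ 5.000e-04 -1.000e-04 -1.142e-01] turn [-0.     0.    -0.002]
```

Gripped at 8–10 mm opening and 60 N. I'll regrip 9 mm deeper for a solid hold; if the tips met the collar, the force would show it.

```bash
python3 -m jog '[0,0,0,0,0,0,0.75, 0,0,0,0,0,0,0.75, 0,0,0.004,0,0,0,0.75, 0,0,0.009,0,0,0,0.75, 0,0,0.009,0,0,0,0.75, 0,0,0.009,0,0,0,1, 0,0,0.009,0,0,0,1, 0,0,0.009,0,0,0,1]'
python3 - <<'E'
from h import *
c=camera("wrist");save("w4.png",c["frame"][170:290,200:320],5)
f=lambda p:((np.array(proj(c,p,1))-[200,170])*5).round()
for n,p in dict(nt=(.449,.2033,.068),nb=(.449,.2033,.041)).items(): print(n,f(p))
E
```

```text
time_s: 6.4
eef_pos: [0.4665, 0.2046, 0.0468]
eef_rot: [-0.0, -0.034, 0.999, 0.0]
wrist_force: [-1.0, -0.2, -0.9]
opening: 0.101
grasp_force: 59.4
nt [294. 358.]
nb [294. 243.]
```

View pics/w4.png

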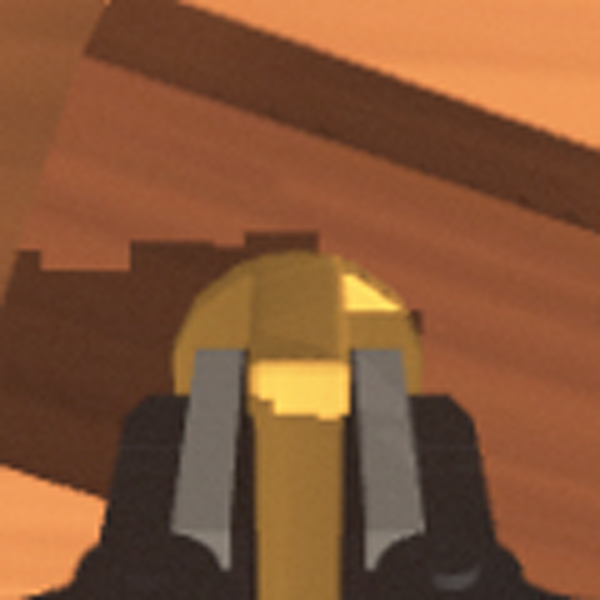

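The pads now straddle the wing well, with its top face between them at (300,390). Collar offset: 10.8 mm below the TCP. Next is the lift and carry, turning anticlockwise so the last joint has room for the whole drive.

```bash
python3 t.py 0.512 -0.090 0.14 160
```

```text
t 6.45 pos [0.4664 0.2046 0.0468] yaw 93.9 q6 -1.459 F [ 0.9  0.3 -0.4]
shift [-0.0254 -0.297  -0.0932] turn [ 0.    -0.    -1.154]
```

```bash
python3 -m jog '[0,0,-0.025,0,0,0,1, 0,0,-0.06,0,0,0,1, 0,0,-0.093,0,0,0,1, -0.003,-0.03,-0.093,0,0,-0.15,1, -0.006,-0.07,-0.093,0,0,-0.3,1, -0.01,-0.115,-0.093,0,0,-0.46,1, -0.013,-0.16,-0.093,0,0,-0.62,1, -0.017,-0.205,-0.093,0,0,-0.78,1, -0.021,-0.25,-0.093,0,0,-0.94,1, -0.024,-0.28,-0.093,0,0,-1.06,1, -0.025,-0.297,-0.093,0,0,-1.154,1, -0.025,-0.297,-0.093,0,0,-1.154,1, -0.025,-0.297,-0.093,0,0,-1.154,1]'
python3 w.py w5.png pilot fitted; python3 t.py 0.512 -0.090 0.14 160
python3 - <<'E'
from h import *
c=np.load("c.npy",allow_pickle=True).item()
for p in ((.511,-.091,.056),(.512,-.09,.105),(.601,-.082,.088)): print(np.array(proj(c,p,1))*1.5)
E
```

```text
time_s: 8.07
eef_pos: [0.5166, -0.0749, 0.1391]
eef_rot: [-0.009, -0.565, 0.825, -0.006]
wrist_force: [0.3, -0.3, -0.6]
opening: 0.098
grasp_force: 59.4
pilot [ 0.5354 -0.1112  0.0187] 0.81 [226. 161.]
[[-0.931, -0.347, -0.111, 0.487], [0.364, -0.886, -0.286, -0.151], [0.001, -0.307, 0.952, 0.287], [0.0, 0.0, 0.0, 1.0]] [[297.3, 0.0, 259.2], [0.0, 297.3, 193.9], [0.0, 0.0, 1.0]]
t 8.225 pos [ 0.5167 -0.0749  0.1393] yaw 158.8 q6 -3.118 F [-0.1  1.1 -0.6]
shift [ 0.0158 -0.0011 -0.0003] turn [-0.    -0.023 -0.022]
[387.48017801 272.68004962]
[385.91536738 305.81402706]
[233.63646316 365.73733849]
```

View pics/w5.png

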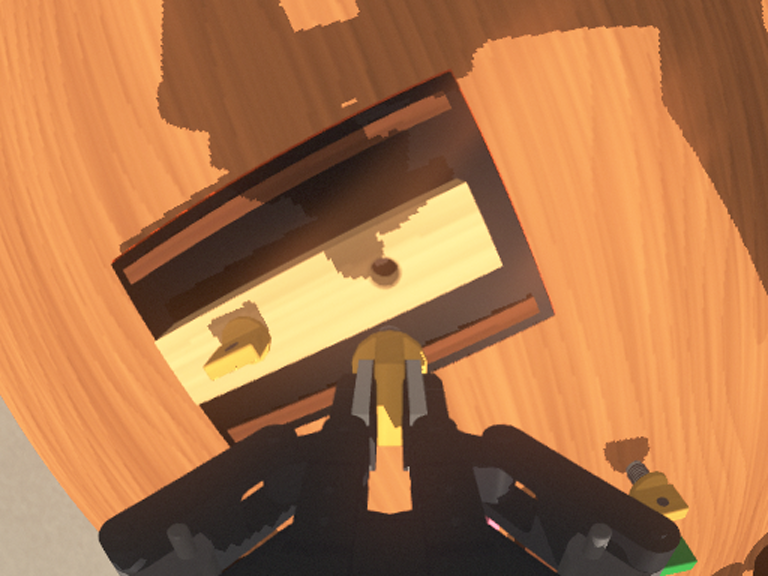

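Wrist view: the pilot hole is at (385,271) and the fitted hanger at (235,345). The held screw is at (390,370), and the last joint has hit its limit, so I'll use a yaw of 145° instead. I measure the hole by segmentation.

```bash
cat > hole.py <<'E'
from h import *
c=camera("wrist");g=cv2.cvtColor(c["frame"],cv2.COLOR_RGB2GRAY).astype(int)
u0,v0=map(int,proj(c,(.510,-.0905,.056),1));w=g[v0-14:v0+15,u0-14:u0+15]
print(w[::2,::2])
m=(w<0.55*np.percentile(w,85)).astype(np.uint8)
n,l,s,ce=cv2.connectedComponentsWithStats(m)
for i in range(1,n):
    if s[i,4]>20: print(s[i],atz(c,ce[i][0]+u0-14,ce[i][1]+v0-14,.056,1))
E
python3 hole.py
```

```text
[[133 136 133 133 134 176 226 227 229 232 232 232 232 232 232]
 [133 133 133 137 137 140 229 231 231 232 232 231 231 231 230]
 [135 137 138 134 130 192 186 213 225 232 232 231 231 231 233]
 [138 138 128 111 106 105 107  89 129 203 226 231 233 234 235]
 [142 131  97 105 105 103  89  74  73  94 208 235 235 235 235]
 [140 126  79  90  75  76  74  74  72  73 151 225 235 235 233]
 [140 127  85  76  76  76  75  74  72  72 131 213 234 233 232]
 [133 131 110  77  74  74  71  72  71 102 130 198 232 232 230]
 [134 147 122 114  89  78  75  86 114 123 132 199 231 231 231]
 [213 192 122 123 123 124 121 124 122 122 160 215 230 230 229]
 [234 208 158 124 124 124 124 126 123 146 182 230 229 229 227]
 [233 227 198 173 132 124 124 134 142 175 224 228 229 228 228]
 [232 231 228 209 187 178 174 176 201 224 228 227 229 231 232]
 [230 231 232 230 229 224 222 223 227 227 229 230 231 233 234]
 [231 231 230 230 229 229 228 227 229 231 232 232 232 234 235]]
[  2   5  18  18 259] [ 0.51261192 -0.09294853  0.056     ]
```

```bash
python3 t.py 0.511 -0.0905 0.118 145
```

```text
t 8.275 pos [ 0.5168 -0.075   0.1394] yaw 158.8 q6 -3.118 F [ 0.8  0.5 -0.7]
shift [ 0.0161 -0.0002  0.0217] turn [-0.003 -0.023  0.24 ]
```

```bash
python3 -m jog '[0.008,0,0,-0.002,-0.012,0.1,1, 0.016,0,0.005,-0.003,-0.023,0.2,1, 0.016,0,0.01,-0.003,-0.023,0.24,1, 0.016,0,0.01,-0.003,-0.023,0.24,1, 0.016,0,0.01,-0.003,-0.023,0.24,1]'; python3 hole.py; python3 t.py 0.511 -0.0915 0.105 145
python3 - <<'E'
from h import *
c=camera("wrist");u0,v0=map(int,proj(c,(.510,-.0905,.056),1));print(u0,v0)
for a in (-2,-1.5,-1,0,1): pass
print(atz(c,u0,v0,.056,1),atz(c,u0+1,v0,.056,1)-atz(c,u0,v0,.056,1),atz(c,u0,v0+1,.056,1)-atz(c,u0,v0,.056,1))
E
```

```text
time_s: 8.9
eef_pos: [0.5112, -0.0904, 0.1299]
eef_rot: [0.0, -0.462, 0.887, -0.0]
wrist_force: [-0.2, 0.2, -0.6]
opening: 0.104
grasp_force: 59.4
[[134 134 151 224 227 230 232 234 234 235 234 233 233 234 236]
 [132 132 132 215 231 232 235 235 234 232 232 233 235 238 237]
 [132 160 229 229 227 225 227 229 233 232 233 236 237 237 237]
 [212 228 219 160 117  91  79 136 192 230 237 237 237 237 236]
 [229 216  96  91  82  69  69  69  75 177 236 237 236 234 234]
 [224 119  68  77  67  68  71  69  69  88 185 235 234 233 233]
 [216 109  78  68  70  70  69  70  70 104 161 224 234 233 233]
 [212 124 114  85  70  69  70  75 114 122 145 216 232 232 231]
 [211 131 122 122 126 114 115 125 126 126 148 213 232 231 230]
 [215 130 124 124 125 125 127 127 128 126 175 223 231 229 229]
 [221 192 124 124 126 128 127 127 123 141 191 229 229 229 231]
 [234 219 193 137 127 128 124 130 163 173 223 229 229 231 234]
 [236 235 221 202 185 177 177 173 184 225 230 229 232 233 235]
 [235 235 233 229 225 222 222 225 229 229 230 232 234 235 235]
 [233 232 232 232 233 231 224 223 229 230 233 234 235 235 235]]
[  2   6  18  17 249] [ 0.51213741 -0.0928449   0.056     ]
t 8.95 pos [ 0.5113 -0.0904  0.13  ] yaw 145.0 q6 -2.935 F [ 0.8  0.5 -1.1]
shift [ 0.0011 -0.0003  0.025 ] turn [-0.001  0.     0.   ]
260 202
[ 0.50997068 -0.09114501  0.056     ] [-0.00064774  0.00045453  0.        ] [0.00048604 0.00069399 0.        ]
```

Hole mouth is at about (0.5122, -0.0922). I lower the tip about 4 mm into the mouth and check the force.

```bash
python3 t.py 0.5124 -0.0922 0.0875 145;  python3 -m jog '[0.001,-0.002,0,0,0,0,1, 0.001,-0.002,0.012,0,0,0,1, 0.001,-0.002,0.025,0,0,0,1, 0.001,-0.002,0.035,0,0,0,1, 0.001,-0.002,0.038,0,0,0,1, 0.001,-0.002,0.041,0,0,0,1, 0.001,-0.002,0.0425,0,0,0,1, 0.001,-0.002,0.0425,0,0,0,1]';python3 t.py 0.5124 -0.0922 0.0875 145
```

```text
t 9.0 pos [ 0.5113 -0.0904  0.13  ] yaw 145.0 q6 -2.935 F [-0.7  0.1  0.1]
shift [ 0.0009 -0.0018  0.0425] turn [-0.001  0.     0.   ]
time_s: 10.0
eef_pos: [0.5124, -0.0926, 0.0874]
eef_rot: [0.0, -0.462, 0.887, -0.0]
wrist_force: [0.1, 0.3, -1.3]
opening: 0.097
grasp_force: 59.4
t 10.0 pos [ 0.5124 -0.0926  0.0874] yaw 145.0 q6 -2.937 F [ 0.1  0.3 -1.3]
shift [-0.0003  0.0002 -0.0001] turn [-0.001  0.    -0.   ]
```

No contact force, so it is in the hole. I go down towards the uncut wood.

```bash
python3 -m jog '[0,0,0.003,0,0,0,1, 0,0,0.006,0,0,0,1, 0,0,0.009,0,0,0,1, 0,0,0.012,0,0,0,1, 0,0,0.014,0,0,0,1, 0,0,0.0145,0,0,0,1, 0,0,0.0145,0,0,0,1]';python3 t.py 0.5124 -0.0922 0.0725 145
```

```text
time_s: 10.88
eef_pos: [0.5123, -0.0925, 0.0727]
eef_rot: [0.0, -0.462, 0.887, -0.0]
wrist_force: [0.1, 1.3, -1.3]
opening: 0.098
grasp_force: 59.4
t 10.875 pos [ 0.5123 -0.0925  0.0727] yaw 145.0 q6 -2.937 F [ 0.1  1.3 -1.3]
shift [-0.0003  0.0001  0.0002] turn [-0.001 -0.    -0.   ]
```

```bash
python3 -m jog '[0,0,0.001,0,0,0,1, 0,0,0.002,0,0,0,1, 0,0,0.003,0,0,0,1, 0,0,0.0035,0,0,0,1, 0,0,0.0035,0,0,0,1, 0,0,0.0035,0,0,0,1]'; python3 t.py 0.5124 -0.0922 0.0725 145
```

```text
time_s: 11.62
eef_pos: [0.5125, -0.0926, 0.0695]
eef_rot: [0.0, -0.462, 0.887, -0.0]
wrist_force: [-0.8, -0.8, 4.4]
opening: 0.099
grasp_force: 60.2
t 11.625 pos [ 0.5125 -0.0926  0.0695] yaw 145.0 q6 -2.937 F [-0.8 -0.8  4.4]
shift [-0.0003  0.0003 -0.003 ] turn [-0.001  0.    -0.   ]
```

```bash
python3 -m jog '[0,0,0.001,0,0,0,1, 0,0,0.002,0,0,0,1, 0,0,0.0026,0,0,0,1, 0,0,0.0028,0,0,0.12,1, 0,0,0.003,0,0,0.28,1, 0,0,0.0032,0,0,0.44,1, 0,0,0.0034,0,0,0.6,1, 0,0,0.0036,0,0,0.76,1, 0,0,0.0036,0,0,0.76,1]'; python3 t.py 0.5124 -0.0922 0.0725 145
```

```text
time_s: 12.75
eef_pos: [0.5126, -0.0924, 0.0665]
eef_rot: [0.001, -0.099, 0.995, -0.0]
wrist_force: [-2.2, 2.1, 10.8]
opening: 0.099
grasp_force: 61.1
t 12.75 pos [ 0.5126 -0.0924  0.0665] yaw 101.3 q6 -2.175 F [-2.2  2.1 10.8]
shift [ 0.0002  0.0003 -0.006 ] turn [-0.001  0.001 -0.762]
```

```bash
python3 -m jog '[0,0,0.001,0,0,0,1, 0,0,0.0012,0,0,0.16,1, 0,0,0.0014,0,0,0.32,1, 0,0,0.0016,0,0,0.48,1, 0,0,0.0018,0,0,0.64,1, 0,0,0.002,0,0,0.8,1, 0,0,0.0022,0,0,0.96,1, 0,0,0.0024,0,0,1.12,1, 0,0,0.0026,0,0,1.28,1, 0,0,0.0028,0,0,1.44,1, 0,0,0.003,0,0,1.6,1, 0,0,0.003,0,0,1.6,1]'; python3 t.py 0.5124 -0.0922 0.0725 145
```

```text
time_s: 14.25
eef_pos: [0.5132, -0.0921, 0.0639]
eef_rot: [0.001, 0.645, 0.764, 0.001]
wrist_force: [-1.2, 4.7, 13.4]
opening: 0.1
grasp_force: 61.4
t 14.25 pos [ 0.5132 -0.0921  0.0639] yaw 9.7 q6 -0.575 F [-1.2  4.7 13.4]
shift [ 0.0001 -0.0007 -0.0086] turn [ 1.000e-03  3.000e-03 -2.362e+00]
```

```bash
python3 -m jog '[0.0005,0,0.0004,0,0,0.16,1, 0.0005,0,0.0006,0,0,0.32,1, 0.0005,0,0.0008,0,0,0.48,1, 0.0005,0,0.001,0,0,0.64,1, 0.0005,0,0.0012,0,0,0.8,1, 0.0005,0,0.0014,0,0,0.96,1, 0.0005,0,0.0016,0,0,1.12,1, 0.0005,0,0.0018,0,0,1.28,1, 0.0005,0,0.002,0,0,1.4,1, 0.0005,0,0.002,0,0,1.5,1]'; python3 t.py 0.5124 -0.0922 0.0725 145; python3 -c "
from h import *;print(get_obs()['torque'])"
```

```text
time_s: 15.5
eef_pos: [0.5141, -0.0927, 0.0626]
eef_rot: [0.001, 0.993, 0.119, 0.002]
wrist_force: [-1.5, 1.0, 14.7]
opening: 0.097
grasp_force: 61.6
t 15.5 pos [ 0.5141 -0.0927  0.0626] yaw -76.4 q6 0.927 F [-1.5  1.  14.7]
shift [-0.0015 -0.0008 -0.0099] turn [-0.003 -0.005  2.419]
[0.24904249 0.31971106 0.08994203]
```

```bash
python3 -m jog '[0,0,0.0001,0,0,0.15,1, 0,0,0.0002,0,0,0.3,1, 0,0,0.0002,0,0,0.4,1, 0,0,0.0002,0,0,0.4,1]'; python3 t.py 0.5124 -0.0922 0.0725 145; python3 -c "
from h import *;print(get_obs()['torque'])"
```

```text
time_s: 16.0
eef_pos: [0.5141, -0.0927, 0.0625]
eef_rot: [0.001, 0.997, -0.08, 0.002]
wrist_force: [-1.2, 1.5, 15.8]
opening: 0.101
grasp_force: 61.7
t 16.0 pos [ 0.5141 -0.0927  0.0625] yaw -99.2 q6 1.325 F [-1.2  1.5 15.8]
shift [-0.0017 -0.0002 -0.01  ] turn [-0.004 -0.004  2.022]
[ 0.18482937  0.35762351 -0.04176392]
```

No more sinking: the force rose while turning, so the collar is seated. I ease off the push, release and retreat.

```bash
python3 -m jog '[0,0,-0.0015,0,0,0,1, 0,0,-0.003,0,0,0,1, 0,0,-0.003,0,0,0,1, 0,0,-0.003,0,0,0,0.7, 0,0,-0.003,0,0,0,0.7, 0,0,-0.003,0,0,0,0.7, 0,0,-0.02,0,0,0,0.7, 0,0,-0.05,0,0,0,0.7, 0,0,-0.1,0,0,0,0.7, 0,0,-0.12,0,0,0,0.7, 0,0,-0.12,0,0,0,0.7]'
python3 - <<'E'
from h import *
c=camera("wrist");s=camera("side")
for r in spot_in(c,"hanger")[:4]: print(np.round(r["xyz"],4),r["confidence"])
u,v=map(int,proj(c,(.5125,-.0922,.06),1));print(u,v)
u2,v2=map(int,proj(s,(.55,-.087,.06)))
a=c["frame"][max(v-60,0):v+60,max(u-70,0):u+70];b=s["frame"][v2-50:v2+50,u2-50:u2+50]
save("end.png",np.hstack([cv2.resize(a,(440,400),interpolation=3),cv2.resize(b,(360,400),interpolation=3)]))
print(get_obs()["wrist_force"])
E
```

```text
time_s: 17.38
eef_pos: [0.5136, -0.0926, 0.1833]
eef_rot: [0.001, 0.997, -0.079, 0.003]
wrist_force: [-0.0, 0.5, 0.7]
opening: 0.299
grasp_force: 0.0
[0.5063 0.1068 0.0419] 0.89
[0.5765 0.2139 0.0402] 0.79
[0.3743 0.17   0.0499] 0.77
[0.3627 0.2608 0.052 ] 0.74
259 186
[-0.31101028 -0.45276104 -0.43135456]
```

View pics/end.png

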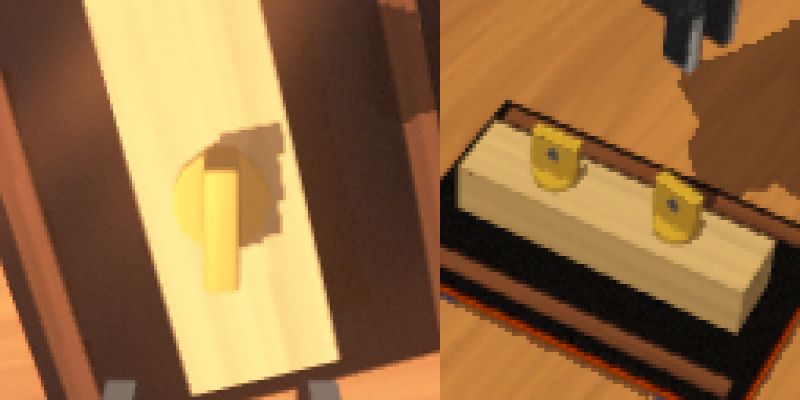

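The final view shows the screw upright at (220,220), with its head level with the fitted one (555,155 against 678,205). My force and depth tally leaves about 0.8 mm of doubt, so I regrip once, push and turn on to confirm.

```bash
python3 -m jog '[0,0,0.04,0,0,0,0.7, 0,0,0.08,0,0,0,0.7, 0,0,0.105,0,0,0,0.7, 0,0,0.1166,0,0,0,0.7, 0,0,0.1166,0,0,0,0.7, 0,0,0.1166,0,0,0,1, 0,0,0.1166,0,0,0,1, 0,0,0.1166,0,0,0,1]'; python3 -m jog '[0,0,0.0015,0,0,0,1, 0,0,0.003,0,0,0,1, 0,0,0.004,0,0,0,1, 0,0,0.0042,0,0,0,1, 0,0,0.0042,0,0,0,1]';  python3 -m jog '[0,0,0,0,0,0.1,1, 0,0,0,0,0,0.2,1, 0,0,0,0,0,0.3,1, 0,0,0,0,0,0.3,1]'
```

```text
time_s: 18.52
eef_pos: [0.5128, -0.0923, 0.0646]
eef_rot: [0.0, 0.997, -0.079, 0.001]
wrist_force: [0.9, -1.1, 0.6]
opening: 0.1
grasp_force: 61.8
time_s: 19.15
eef_pos: [0.5129, -0.0924, 0.0611]
eef_rot: [0.0, 0.997, -0.079, 0.001]
wrist_force: [-3.2, 0.1, 12.3]
opening: 0.101
grasp_force: 63.5
time_s: 19.65
eef_pos: [0.513, -0.0921, 0.0611]
eef_rot: [0.0, 0.974, -0.228, 0.001]
wrist_force: [-2.4, 2.4, 11.3]
opening: 0.098
grasp_force: 63.5
```

```bash
python3 -m jog '[0,0,0.0008,0,0,0,1, 0,0,0.0008,0,0,0,1]'; python3 -c "
from h import *
for i in range(4): camera('top');o=get_obs();print(np.round(o['wrist_force'],1),np.round(o['torque'],3),o['eef_pos'][2])"; python3 -m jog '[0,0,0,0,0,0.15,1, 0,0,0,0,0,0.3,1, 0,0,0,0,0,0.45,1, 0,0,0,0,0,0.6,1, 0,0,0,0,0,0.75,1, 0,0,0,0,0,0.9,1, 0,0,0,0,0,0.9,1]'; python3 -c "
from h import *
for i in range(4): camera('top');o=get_obs();print(np.round(o['wrist_force'],1),np.round(o['torque'],3),o['eef_pos'][2])"
```

```text
time_s: 19.9
eef_pos: [0.5131, -0.0921, 0.0605]
eef_rot: [0.0, 0.974, -0.227, 0.001]
wrist_force: [-3.4, 3.6, 14.5]
opening: 0.103
grasp_force: 63.8
[-3.7  2.6 14.4] [ 0.489  0.665 -0.009] 0.060551755710972335
[-3.8  2.2 13.9] [ 0.459  0.651 -0.055] 0.06056543784350775
[-3.9  2.5 14.7] [ 0.484  0.671 -0.043] 0.060553320417722795
[-2.9  2.5 14.4] [ 0.431  0.645 -0.1  ] 0.06056038478332822
time_s: 20.98
eef_pos: [0.5136, -0.0918, 0.0607]
eef_rot: [-0.001, 0.777, -0.629, 0.001]
wrist_force: [-1.9, 4.3, 12.6]
opening: 0.102
grasp_force: 63.7
[-1.6  5.4 12.3] [ 0.71   0.319 -0.075] 0.0607382965964262
[-1.5  3.9 14.2] [ 0.706  0.28  -0.058] 0.06072998275931808
[-0.8  4.1 12.8] [ 0.733  0.317 -0.1  ] 0.06073913600618665
[-1.2  3.8 14.7] [ 0.757  0.343 -0.044] 0.06074343114663525
```

The force holds (about 14 N both before and after 0.9 rad), so the collar is fully down. Release and retreat.

```bash
python3 -m jog '[0,0,-0.0015,0,0,0,1, 0,0,-0.0035,0,0,0,1, 0,0,-0.0035,0,0,0,1, 0,0,-0.0035,0,0,0,0.7, 0,0,-0.0035,0,0,0,0.7, 0,0,-0.0035,0,0,0,0.7, 0,0,-0.02,0,0,0,0.7, 0,0,-0.05,0,0,0,0.7, 0,0,-0.1,0,0,0,0.7, 0,0,-0.12,0,0,0,0.7, 0,0,-0.12,0,0,0,0.7]'
python3 - <<'E'
from h import *
c=camera("wrist");s=camera("side")
u,v=map(int,proj(c,(.5125,-.0922,.06),1));u2,v2=map(int,proj(s,(.55,-.087,.06)))
a=c["frame"][v-60:v+60,u-70:u+70];b=s["frame"][v2-50:v2+50,u2-50:u2+50]
save("end2.png",np.hstack([cv2.resize(a,(440,400),interpolation=3),cv2.resize(b,(360,400),interpolation=3)]))
E
```

```text
time_s: 22.55
eef_pos: [0.5136, -0.0926, 0.1817]
eef_rot: [-0.001, 0.778, -0.628, 0.003]
wrist_force: [0.2, -0.7, 0.2]
opening: 0.297
grasp_force: 0.0
```

View pics/end2.png

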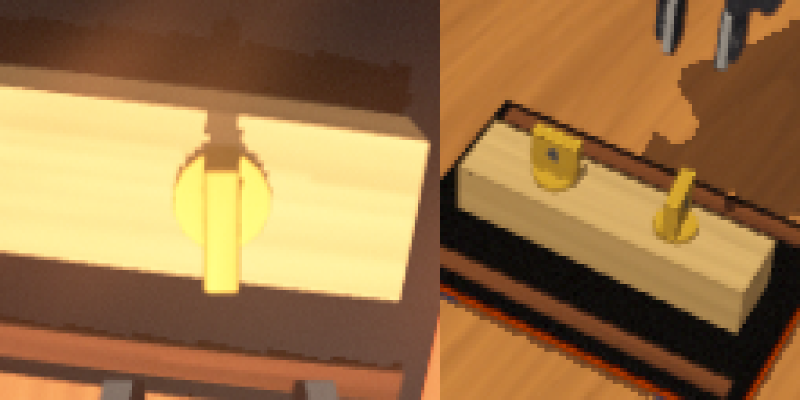

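The screw stands upright at (220,215) with its collar on the wood, level with the fitted one, and the gripper is clear of it.

```bash
python3 -c "
from bench import hand_in;print(hand_in())"
```

```text
the job is handed in; nothing more can be done
None
```

The hanger screw is driven into the pilot hole, standing upright with its collar on the batten; I released it and handed the job in at about 22.6 s, with the push reading at most 16 N after each move.

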